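Present the blue glass sample label up over the sketchbook

TASK

Pull the blue paint-sample strip up out of its wooden stand and hold it level over the middle of the painted patch on the sketchbook, 5 to 10 cm above the page, frosted label face up and square to the book, its notched frosted end towards the book's wire binding, so that the colours can be compared. The paint is wet: touch the sketchbook with nothing, and leave the ochre strip, the jar and the brush cup where they stand. Finish while still holding the strip there, motionless; do not put it down.

Things in the scene. Friction and masses are not known exactly. Their poses are not given: they have to be found in the camera images.
- blue_strip: clear glass strip 120 x 40 x 5 mm, 60 g, back painted blue, seen through it; starts standing loosely (1 mm play) in blue_stand's slot, frosted end up, label face turned anywhere but to the robot's right. Origin: centre of its lower, plain end. z: along it to the frosted end; x: outward normal of the label face; y: across the width. Hold it by its long edges (y = +-20 mm), bare above z = 25 mm
- blue_strip_mid (a point): centre of the blue strip, 60 mm from each end, in the middle of its thickness
- blue_strip_frost (a point): on the label face, in the middle of the white frosted area (35 mm long, a small blue dot on it), 43 mm from the strip's centre towards the frosted end
- blue_strip_notch (a point): middle of the 10 x 10 mm square notch cut from one corner of the frosted end: at the strip's +y edge, upper right when the label face is towards you and the frosted end is up. The frosted area shows through the glass from behind too, so the notch tells which face is the label face
- blue_stand: dark wooden block, 60 mm (x) by 80 mm (y), 35 mm high, heavy, does not move; a 7 x 43 mm slot, 25 mm deep (its floor 10 mm above the bench), long side along y, holds the blue strip upright. Origin: centre of its underside on the bench
- pad: spiral-bound sketchbook lying on the bench, 148 mm (x) by 210 mm (y), 12 mm thick, does not move. Origin: centre of its underside; z up. The dark wire binding runs along the long edge at -x and stands up to 18 mm above the bench
- patch (a point): middle of the blue painted patch (46 mm (x) by 60 mm (y)) at the centre of the page, on the page's surface, 12 mm above the bench; its axes are the pad's
- ochre_strip: bystander: the same kind of glass strip, painted ochre, standing in a stand of its own, frosted end up, turned at random; its top is 130 mm above the bench. Same origin and axes as the blue strip
- jar: bystander: yellow paint jar with a black cap, 64 mm across, 65 mm high, upright and loose. Origin: centre of its underside
- brush_cup: bystander: white cup of brushes, 76 mm across at the rim, about 230 mm high over the brush tips, loose. Origin: centre of its underside

How it is judged:
By the outcome, as a careful person would: the job done as asked, in the order asked, and still so for the second after the job is handed in, while the arm keeps its last pose, push and grip.
It also fails if it takes over 51 s, if anything falls off the work surface, if the arm or the gripper's body presses on something with over 40 N, if the wrist force passes 120 N, or if a joint passes its speed limit or range.

ROBOT

A 6-joint arm with a two-finger parallel gripper is mounted at the origin on the work surface. World frame = base frame: x ahead of the robot, y to its left, z up, the work surface at z = 0. Lengths are in mm, angles in rad, forces in N, time in s.
With the tool pointing down it reaches from about 400 to 925 mm from the base axis. Payload 12.5 kg.
Tool frame: the origin (TCP) lies at the very end of the fingers, on their centre line; the grasp point (between the pads) lies 19 mm behind it; z points along the fingers, y is the direction in which the jaws open and shut (so a half turn about z gives the same grasp; the last joint's range is limited). The gripper opens to 95 mm and grips with 3 to 60 N. Pads are 20 mm wide; open, the fingers measure 119 mm over their backs; the gripper's body (75 mm by 180 mm) begins 59 mm behind the grasp point.
Start: joints at [-1.281, 0.491, 1.559, -0, 1.092, -0.106], TCP at [240.99, -576.689, 214.661] pointing down, gripper open.
Joint ranges: [-3.1, 3.1], [-0.84, 2.19], [0.05, 2.79], [-1.13, 4.28], [0.06, 2.93], [-2.69, 2.69]. Speed limits (rad/s): [2.22, 2.22, 2.79, 3.14, 3.14, 3.14].

INTERFACE

Orientations are given as [roll, pitch, yaw] about the fixed x, y, z axes, in that order (R = Rz(yaw) Ry(pitch) Rx(roll)).
In Python, from cell import env gives the robot as it stands. The module is installed in compiled form; this text tells all that it offers.
- The arm moves only by the tool arm_command, never from a script. Its argument "deltas" is a list that holds one entry, the list of rows, each a list of 5 numbers: the closure, from 0 (fully open) to 1 (shut), then the shift along the world's x, y, z as a fraction of full scale, then the turn about the world's z as a fraction of full scale. In form: [[[grip, dx, dy, dz, twist], ...]]. A call has 1 to 12 rows; each row shifts and turns the pose as measured when the row begins; what a row does not reach is not made up. Full scale, the value 1, is 100 mm for a shift and pi/4 rad for a turn. A row lasts 1/12 s, in which the tool goes at most 41.7 mm and 7.16 degrees, less where a joint would pass 70% of its speed; a pose out of reach is approached as far as the arm can. A call with a number of a shift or a turn outside -1 to 1 is refused whole. A call with a gripper value outside its range is refused whole. The fingers move at their own pace and stop on an object; the grip force is fixed at half the most. Time passes only in rows, so rows that do not move let the fingers close. It gives the time, the measured TCP pose, the force and the opening at its end, in the units of the state.
- env.state(): the state, without advancing time (a new reading comes with each control period).
- env.read_camera(name): name is "scene" or "top" or "wrist"; returns a dict with "frame" (400x640x3 uint8, red, green, blue), "fx", "fy", "cx", "cy" (pixels), "R" (3x3) and "t" (3): a world point X has camera coordinates R X + t; the wrist camera has in their place "tool_from_camera" (4x4, takes a point from camera to tool coordinates, whose origin is the TCP and whose axes are the flange's). Camera axes: x right, y down, z forward; pixel columns grow to the right and rows downward; lengths in mm; the calibration is good to about 2 mm. A picture is of the moment at which its call begins: read the wrist's pose just before it. There is no depth.
- env.job_done(): hands the job in, once; it reports no verdict.
The state is a dict: "t": time; "joints": joint angles; "qvel": joint speeds; "tau": joint torques, N m; "eef_pos": TCP position; "tcp_rot": TCP orientation; "ft_force": force on the tool from outside, world axes, zero at the start; "moment": the same for the moment, N m; "opening": opening from 0.0 (shut) to 1.0 (fully open).
Only numpy, scipy, OpenCV 4.12 (cv2) and the standard library are available. Lean on these libraries where they do the work, as an engineer would, in place of code of your own. Each camera call takes 0.05 s, during which the arm holds its last target.

## Working session

There is one attempt and no reset: what is moved stays moved. The work goes in short steps, Python scripts to look and compute and a tool call to move; the robot and the scene stay as the last step left them, time stands still between calls to the robot, and variables do not carry over. Pictures are saved under pics/ and viewed, and the job is handed in when it is done.

Besides the shell and the picture viewer there is one more tool, called after ">>>" by a JSON object that holds its "method" and its "body", one argument or row to a line. arm_command: Moves the arm, as the interface text tells. Its arguments: {"type":"object","properties":{"deltas":{"type":"array","items":{"type":"array","items":{"type":"array","items":{"type":"number","minimum":-1,"maximum":1}}}}},"required":["deltas"]}

```bash
mkdir -p pics; python3 - <<'E'
from cell import env
import cv2
s=env.state(); print(s)
for n in ["scene","top","wrist"]:
    c=env.read_camera(n); cv2.imwrite(f"pics/{n}0.png",c["frame"][:,:,::-1])
    print(n,{k:v for k,v in c.items() if k!="frame"})
E
```

```text
{'t': 0.0, 'joints': array([-1.28057117e+00,  4.91524332e-01,  1.55946719e+00, -1.02062867e-05,
        1.09172847e+00, -1.05634725e-01]), 'qvel': array([ 0.00219955, -0.00072878, -0.00075423,  0.00028654,  0.00020135,
        0.00029027]), 'tau': array([-1.43071076e-03, -6.12650943e+01, -2.58182609e+01,  6.91064307e-02,
        4.82315524e-02, -9.88791453e-05]), 'eef_pos': array([ 240.92449467, -576.4144949 ,  214.07753563]), 'tcp_rot': array([-3.14047064e+00, -1.09863309e-04,  3.95864528e-01]), 'ft_force': array([-0.11361401, -0.16292668,  0.63850817]), 'moment': array([ 0.03204821, -0.01110743,  0.01126829]), 'opening': 1.0036194422707643}
scene {'fx': 418.9730873866286, 'fy': 418.9730873866286, 'cx': 312.45239445455286, 'cy': 195.4587967393057, 'R': array([[ 0.38484504,  0.92288625,  0.01323894],
       [ 0.63524714, -0.2544387 , -0.72919272],
       [-0.66959343,  0.2890362 , -0.68418032]]), 't': array([-179.4515114 , -345.88794897, 1542.99539071])}
top {'fx': 457.46535416079166, 'fy': 457.46535416079166, 'cx': 321.94496398963213, 'cy': 196.58224482214217, 'R': array([[-0.05538494, -0.99844545, -0.00626042],
       [-0.97610344,  0.05546302, -0.21010931],
       [ 0.21012991, -0.00552607, -0.97765786]]), 't': array([ -35.79791294,  672.4154411 , 1262.57928155])}
wrist {'fx': 310.1420188658431, 'fy': 310.1420188658431, 'cx': 323.1438478849822, 'cy': 198.18669769498604, 'tool_from_camera': array([[ 8.31612759e-04, -9.62746123e-01, -2.70405643e-01,
         7.58313955e+01],
       [ 9.99998941e-01,  4.77773614e-04,  1.37436919e-03,
         7.38521462e-01],
       [-1.19397593e-03, -2.70406500e-01,  9.62745501e-01,
        -1.69592708e+02],
       [ 0.00000000e+00,  0.00000000e+00,  0.00000000e+00,
         1.00000000e+00]])}
```

View pics/scene0.png

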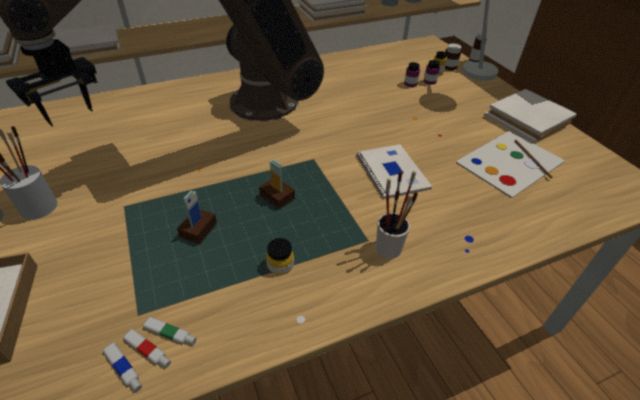

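View pics/top0.png

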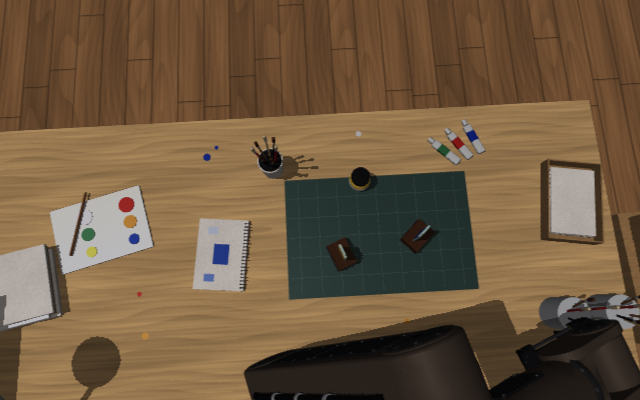

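View pics/wrist0.png

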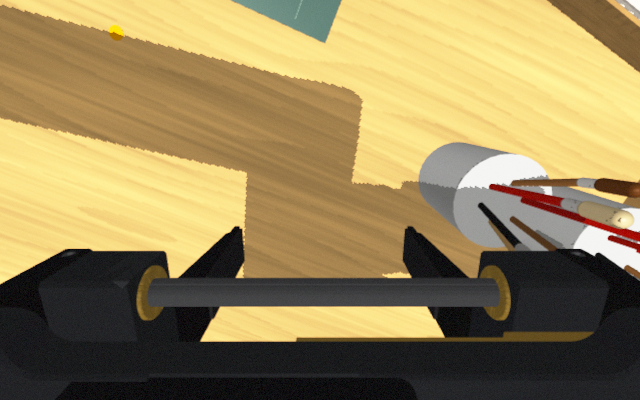

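```bash
python3 - <<'E'
import cv2
t=cv2.imread("pics/top0.png"); s=cv2.imread("pics/scene0.png")
a=cv2.resize(t[205:285,300:460],None,fx=5,fy=5,interpolation=cv2.INTER_CUBIC)
cv2.imwrite("pics/topc.png",a)
b=cv2.resize(s[150:250,160:310],None,fx=5,fy=5,interpolation=cv2.INTER_CUBIC)
cv2.imwrite("pics/scenec.png",b)
c=cv2.resize(t[205:305,180:270],None,fx=6,fy=6,interpolation=cv2.INTER_CUBIC)
cv2.imwrite("pics/padc.png",c)
E
```

```text
(no output)
```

View pics/topc.png

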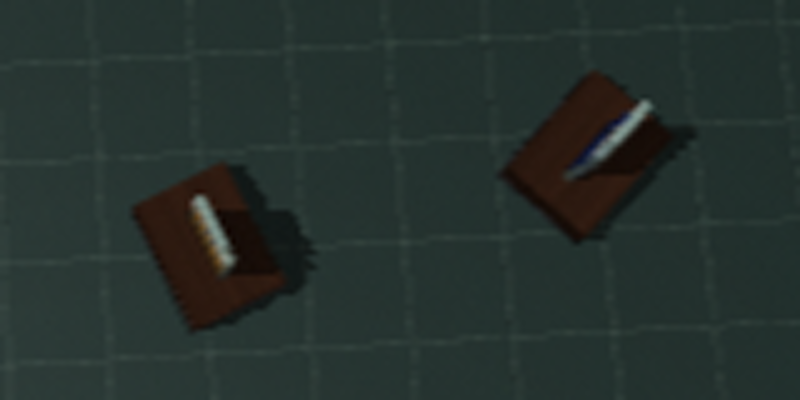

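View pics/scenec.png

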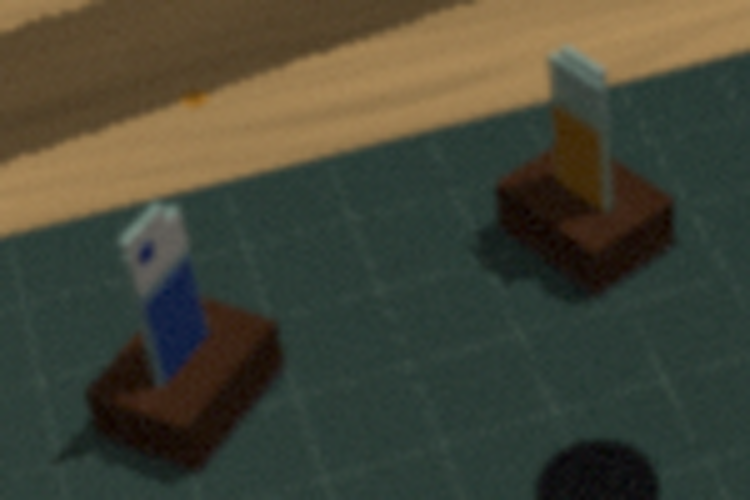

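View pics/padc.png

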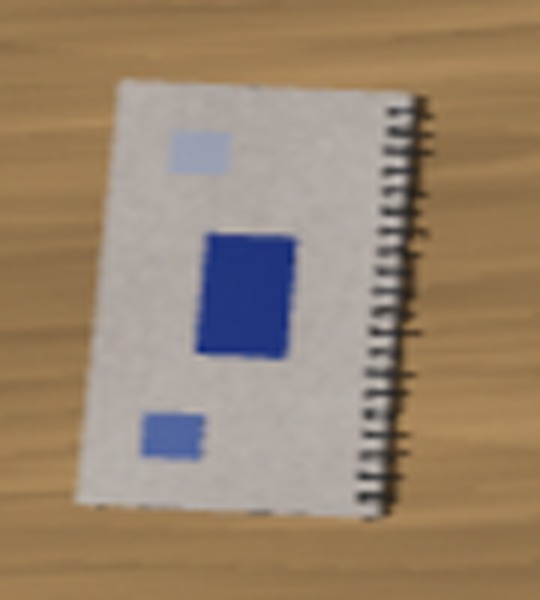

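```bash
cat > h.py <<'E'
import numpy as np,cv2
from scipy.spatial.transform import Rotation as Ro
from cell import env
def cal(name):
    s=env.state(); c=env.read_camera(name)
    K=np.array([[c['fx'],0,c['cx']],[0,c['fy'],c['cy']],[0,0,1]])
    if name=='wrist':
        T=np.eye(4);T[:3,:3]=Ro.from_euler('xyz',s['tcp_rot']).as_matrix();T[:3,3]=s['eef_pos']
        M=np.linalg.inv(T@c['tool_from_camera']); R,t=M[:3,:3],M[:3,3]
    else: R,t=np.array(c['R']),np.array(c['t'])
    return c['frame'][:,:,::-1].copy(),K,R,t
def ray(K,R,t,uv,z):
    uv=np.atleast_2d(np.array(uv,float)); C=-R.T@t
    d=(R.T@np.linalg.inv(K)@np.c_[uv,np.ones(len(uv))].T).T
    return C+d*((z-C[2])/d[:,2])[:,None]
def proj(K,R,t,X):
    p=(K@(R@np.atleast_2d(X).T+t[:,None])).T; return p[:,:2]/p[:,2:]
E
python3 - <<'E'
from h import *
np.set_printoptions(precision=1,suppress=True)
T,K,R,t=cal('top'); print('camtop',-R.T@t)
S,K2,R2,t2=cal('scene'); print('camscene',-R2.T@t2)
# stand top corners (z=35), crop/5+offset
f=lambda p:np.array(p)/5-0.4+[300,205]
bs=f([[595,72],[672,135],[580,230],[503,172]])
P=ray(K,R,t,bs,35);print('blue stand top',P,P.mean(0))
os=f([[222,163],[285,275],[193,325],[133,210]])
P=ray(K,R,t,os,35);print('ochre',P,P.mean(0))
e=ray(K,R,t,f([[648,104],[570,178]]),130);print('strip top ends',e, np.degrees(np.arctan2(*(e[0]-e[1])[1::-1])))
# patch
h=cv2.cvtColor(T,cv2.COLOR_BGR2HSV)
m=cv2.inRange(h,(105,150,60),(130,255,255)); m[:, :180]=0;m[:,260:]=0;m[:230]=0;m[:270:]=m[:270:];m[270:]=0
cs,_=cv2.findContours(m,cv2.RETR_EXTERNAL,cv2.CHAIN_APPROX_NONE);c=max(cs,key=cv2.contourArea)
r=cv2.minAreaRect(c);b=cv2.boxPoints(r);P=ray(K,R,t,b,12);print('patch',r,P,P.mean(0))
g=lambda p:np.array(p)/6-0.4+[180,205]
P=ray(K,R,t,g([[120,82],[415,95],[378,517],[77,503]]),12);print('pad corners',P,P.mean(0))
d=P[3]-P[0];print(np.degrees(np.arctan2(d[1],d[0])));d=P[2]-P[1];print(np.degrees(np.arctan2(d[1],d[0])))
print('jar',ray(K,R,t,[361,178],65),'cup',ray(K,R,t,[271,163],90),'cup2', ray(K,R,t,[570,312],60))
# tool tilt
print(env.state()['t'])
E
```

```text
camtop [ 389.1  -66.1 1375.4]
camscene [1322.  -368.4  805.8]
blue stand top [[ 593.1 -355.7   35. ]
 [ 553.2 -397.2   35. ]
 [ 500.6 -337.7   35. ]
 [ 537.  -295.9   35. ]] [ 546.  -346.6   35. ]
ochre [[ 551.5 -131.6   35. ]
 [ 484.2 -163.9   35. ]
 [ 458.5 -108.7   35. ]
 [ 526.9  -77.8   35. ]] [ 505.3 -120.5   35. ]
strip top ends [[ 559.3 -362.4  130. ]
 [ 521.2 -315.8  130. ]] -50.726048053672145
patch ((220.58277893066406, 254.00689697265625), (14.28382396697998, 19.183507919311523), 4.763641834259033) [[499.7 260.4  12. ]
 [556.2 255.3  12. ]
 [550.2 212.9  12. ]
 [493.9 218.3  12. ]] [525.  236.7  12. ]
pad corners [[636.1 299.2  12. ]
 [621.1 150.8  12. ]
 [414.2 173.3  12. ]
 [429.  320.   12. ]] [525.1 235.8  12. ]
174.26208963997308
173.78384111700356
jar [[ 720.2 -191.8   65. ]] cup [[774.   69.8  90. ]] cup2 [[ 304.9 -744.    60. ]]
0.25
```

>>> {"method": "arm_command", "body": {
  "deltas": [
    [[0,0.3,0.24,0,0.03],[0,0.3,0.24,0,0.03],[0,0.3,0.24,0,0.03],[0,0.3,0.24,0,0.03],[0,0.3,0.24,0,0.03],[0,0.3,0.24,0,0.03],[0,0.3,0.24,0,0.03],[0,0.3,0.24,0,0.03],[0,0.3,0.24,0,0.03],[0,0.3,0.24,0,0.03],[0,0.3,0.24,0,0.03],[0,0.3,0.24,0,0.03]]
  ]
}}

```text
t: 1.25
eef_pos: [608.6, -277.9, 213.3]
tcp_rot: [-3.141, 0.001, 0.68]
ft_force: [-0.4, -0.9, -0.7]
opening: 1.0
```

>>> {"method": "arm_command", "body": {
  "deltas": [
    [[0,0.05,0,-0.3,0],[0,0,0,-0.3,0],[0,0,0,0,0],[0,0,0,0,0]]
  ]
}}

```text
t: 1.58
eef_pos: [620.5, -270.5, 152.3]
tcp_rot: [3.14, -0.001, 0.691]
ft_force: [0.9, -0.2, 0.8]
opening: 1.0
```

```bash
python3 - <<'E'
from h import *
I,K,R,t=cal('wrist'); cv2.imwrite('pics/w1.png',I); print(env.state()['eef_pos'],env.state()['tcp_rot'])
S,*_=cal('scene'); cv2.imwrite('pics/s1.png',cv2.resize(S[100:260,100:356],None,fx=3,fy=3))
E
```

```text
[ 620.17625778 -270.57072499  152.16158649] [ 3.14035225e+00 -8.03911029e-04  6.90242991e-01]
```

View pics/w1.png

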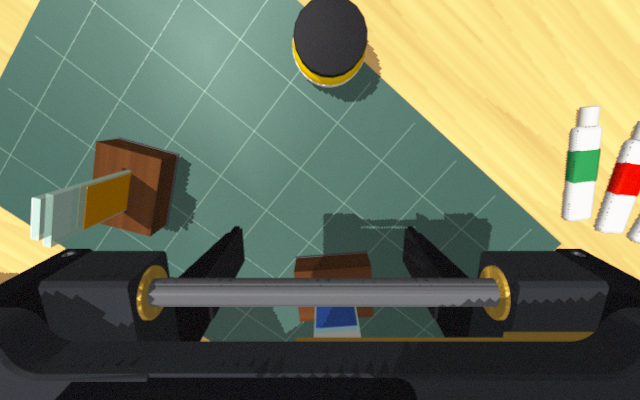

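View pics/s1.png

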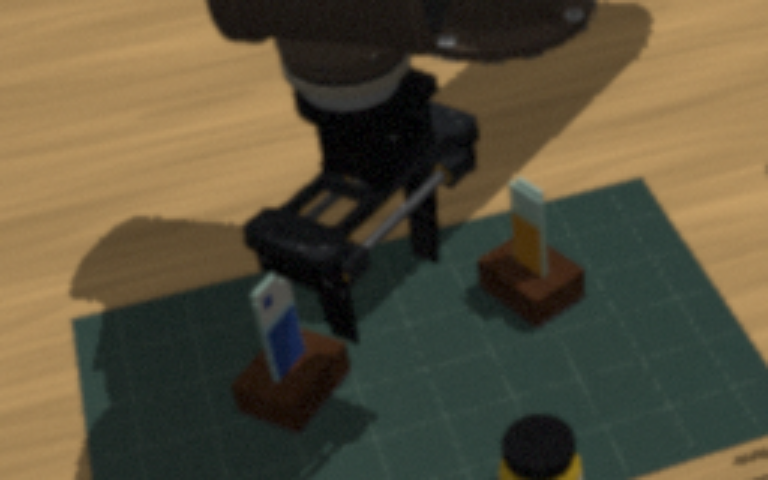

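>>> {"method": "arm_command", "body": {
  "deltas": [
    [[0,0,0,0.3,0],[0,0,0,0.3,0],[0,-0.3,-0.27,0,0],[0,-0.3,-0.27,0,0],[0,-0.3,-0.27,0,0],[0,-0.3,-0.27,0,0],[0,-0.3,-0.27,0,0],[0,-0.3,-0.27,0,0],[0,0,0,-0.3,0],[0,0,0,0,0],[0,0,0,0,0]]
  ]
}}

```text
t: 2.6
eef_pos: [430.2, -445.7, 207.8]
tcp_rot: [3.11, -0.003, 0.68]
ft_force: [-0.1, 0.1, 0.6]
opening: 1.001
```

```bash
python3 - <<'E'
from h import *
I,K,R,t=cal('wrist'); cv2.imwrite('pics/w2.png',I); print(env.state()['eef_pos'],env.state()['tcp_rot'])
np.savez('w2.npz',K=K,R=R,t=t)
E
```

```text
[ 430.42592113 -445.06720679  207.32179463] [ 3.11102818e+00 -2.93803035e-03  6.80762535e-01]
```

View pics/w2.png

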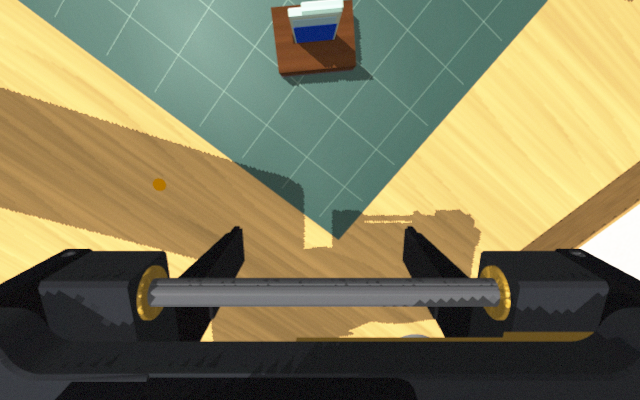

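```bash
python3 - <<'E'
import cv2
t=cv2.imread("pics/w2.png")
cv2.imwrite("pics/w2c.png",cv2.resize(t[0:85,260:370],None,fx=7,fy=7,interpolation=cv2.INTER_CUBIC))
E
```

```text
(no output)
```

View pics/w2c.png

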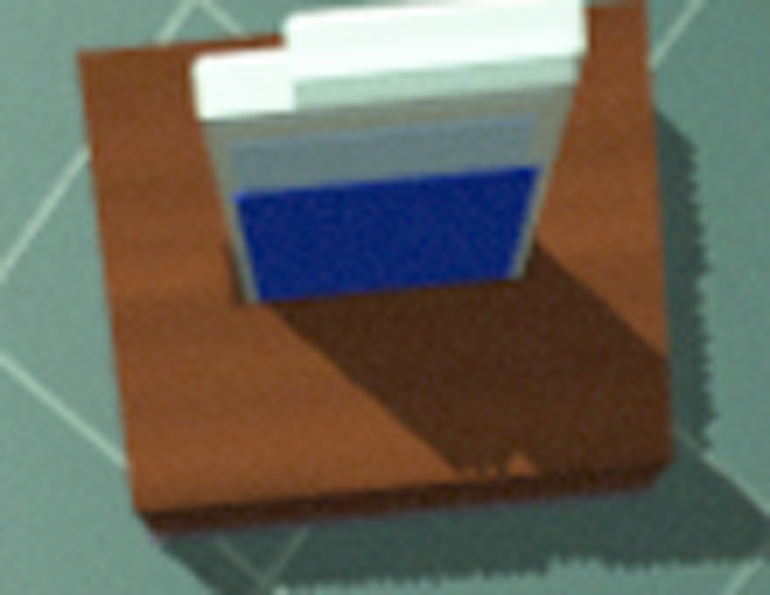

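```bash
python3 - <<'E'
from h import *
np.set_printoptions(precision=1,suppress=True)
d=np.load('w2.npz');K,R,t=d['K'],d['R'],d['t']
f=lambda p:np.array(p)/7-.43+[260,0]
an=lambda a,b:np.degrees(np.arctan2(*(b-a)[1::-1]))
P=ray(K,R,t,f([[140,512],[670,462],[80,52],[645,2]]),35);print(P,an(P[0],P[1]),an(P[2],P[3]),an(P[0],P[2]),P.mean(0))
P=ray(K,R,t,f([[243,303],[525,278]]),35);print('strip base back',P,an(*P),P.mean(0))
P=ray(K,R,t,f([[291,65],[583,40]]),130);print('strip top back edge (notch inner to right)',P,an(*P))
n=ray(K,R,t,f([[203,118],[295,108]]),120);print('notch floor',n)
E
```

```text
[[ 494.7 -344.2   35. ]
 [ 549.2 -400.2   35. ]
 [ 537.2 -301.9   35. ]
 [ 592.2 -358.7   35. ]] -45.742000466975696 -45.961208983346964 44.82812996325159 [ 543.3 -351.3   35. ]
strip base back [[ 526.4 -338.8   35. ]
 [ 554.6 -368.1   35. ]] -46.00322462714967 [ 540.5 -353.4   35. ]
strip top back edge (notch inner to right) [[ 535.5 -344.7  130. ]
 [ 556.  -366.1  130. ]] -46.112115622031375
notch floor [[ 527.7 -338.6  120. ]
 [ 534.6 -345.5  120. ]]
```

>>> {"method": "arm_command", "body": {
  "deltas": [
    [[0,0.16,0.1,0,0.03],[0,0.16,0.1,0,0.03],[0,0.1,0.1,0,0.03],[0,0.05,0.02,0,0.02],[0,0,0,0,0],[0,0,0,0,0],[0,0,0,0,0]]
  ]
}}

```text
t: 3.23
eef_pos: [483.3, -409.5, 215.6]
tcp_rot: [3.103, -0.003, 0.777]
ft_force: [0.3, 0.0, 0.2]
opening: 1.003
```

```bash
python3 - <<'E'
from h import *
I,K,R,t=cal('wrist'); cv2.imwrite('pics/w3.png',I); s=env.state();print(s['eef_pos'],s['tcp_rot'],s['joints'],s['qvel'])
np.savez('w3.npz',K=K,R=R,t=t)
cv2.imwrite("pics/w3c.png",cv2.resize(I[40:210,240:400],None,fx=4,fy=4,interpolation=cv2.INTER_CUBIC)[:600])
E
```

```text
[ 483.0881639  -409.57084477  215.57464439] [ 3.10319940e+00 -2.95253931e-03  7.76706040e-01] [-0.80898589  0.48719014  1.5635105   0.00405412  1.0525503  -0.01677963] [-0.00986428  0.00314702  0.00389672 -0.00058399 -0.00412446  0.00239736]
```

View pics/w3c.png

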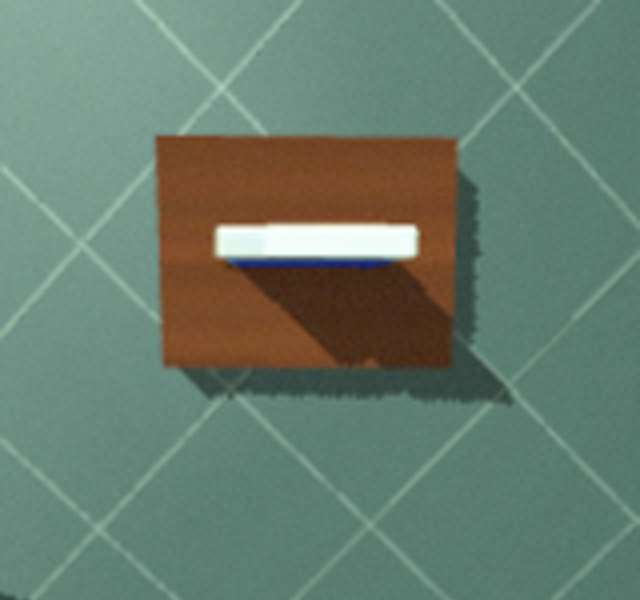

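```bash
python3 - <<'E'
from h import *
np.set_printoptions(precision=1,suppress=True)
d=np.load('w3.npz');K,R,t=d['K'],d['R'],d['t']
f=lambda p:np.array(p)/4-.375+[240,40]
an=lambda a,b:np.degrees(np.arctan2(*(b-a)[1::-1]))
P=ray(K,R,t,f([[165,367],[452,367],[157,136],[457,138]]),35);print(P,an(P[0],P[1]),an(P[2],P[3]),an(P[0],P[2]),P.mean(0))
P=ray(K,R,t,f([[215,258],[418,257],[266,225],[418,225]]),130);print('strip top back edge',P,an(*P[:2]),(P[0]+P[3])/2)
E
```

```text
[[ 494.9 -343.7   35. ]
 [ 550.5 -400.4   35. ]
 [ 537.3 -302.1   35. ]
 [ 592.7 -358.6   35. ]] -45.569264633917314 -45.54114642729834 44.4987610867924 [ 543.8 -351.2   35. ]
strip top back edge [[ 527.5 -338.9  130. ]
 [ 555.7 -367.3  130. ]
 [ 538.9 -341.8  130. ]
 [ 559.9 -363.   130. ]] -45.11141600762352 [ 543.7 -351.   130. ]
```

>>> {"method": "arm_command", "body": {
  "deltas": [
    [[0,0.15,0.15,0,0],[0,0.15,0.15,0,0],[0,0.15,0.15,0,0],[0,0.1,0.1,0,0],[0,0.05,0.03,0,0],[0,0,0,0,0],[0,0,0,0,0]]
  ]
}}

```text
t: 3.87
eef_pos: [542.1, -352.7, 215.5]
tcp_rot: [3.104, -0.002, 0.77]
ft_force: [0.1, -0.2, -0.1]
opening: 1.001
```

>>> {"method": "arm_command", "body": {
  "deltas": [
    [[0,0.34,-0.22,0,0],[0,0.34,-0.22,0,0],[0,0,0,0,0],[0,0,0,0,0]]
  ]
}}

```text
t: 4.2
eef_pos: [607.5, -399.7, 213.5]
tcp_rot: [3.11, -0.0, 0.767]
ft_force: [-0.2, -0.6, -0.7]
opening: 1.0
```

>>> {"method": "arm_command", "body": {
  "deltas": [
    [[0,-0.12,0.08,0,0],[0,-0.12,0.08,0,0],[0,-0.12,0.08,0,0],[0,-0.12,0.08,0,0],[0,0,0,0,0],[0,0,0,0,0]]
  ]
}}

```text
t: 4.7
eef_pos: [551.9, -369.1, 212.1]
tcp_rot: [3.113, 0.001, 0.763]
ft_force: [-0.5, -0.6, -0.7]
opening: 0.999
```

>>> {"method": "arm_command", "body": {
  "deltas": [
    [[0,0,0,0.4,0],[0,0,0,0.4,0],[0,0,0,0,0],[0,0,0,0,0]]
  ]
}}

```text
t: 5.03
eef_pos: [550.7, -370.5, 294.7]
tcp_rot: [3.115, 0.001, 0.761]
ft_force: [0.9, 0.4, -0.6]
opening: 1.0
```

>>> {"method": "arm_command", "body": {
  "deltas": [
    [[0,0,0,-0.1,0],[0,0,0,-0.1,0],[0,0,0,-0.1,0],[0,0,0,-0.1,0],[0,0,0,-0.1,0],[0,0,0,-0.1,0],[0,0,0,-0.1,0],[0,0,0,-0.1,0],[0,0,0,0,0],[0,0,0,0,0]]
  ]
}}

```text
t: 5.87
eef_pos: [549.0, -369.8, 198.8]
tcp_rot: [3.125, 0.003, 0.76]
ft_force: [-0.7, 0.7, -0.4]
opening: 1.0
```

>>> {"method": "arm_command", "body": {
  "deltas": [
    [[0,-0.03,0.1,0,0.02],[0,-0.02,0.08,0,0],[0,0,0,0,0],[0,0,0,0,0]]
  ]
}}

```text
t: 6.2
eef_pos: [543.8, -350.0, 200.1]
tcp_rot: [3.123, 0.002, 0.778]
ft_force: [0.4, -0.3, -0.1]
opening: 0.998
```

>>> {"method": "arm_command", "body": {
  "deltas": [
    [[0,0,0,-0.1,0],[0,0,0,-0.1,0],[0,0,0,-0.1,0],[0,0,0,-0.1,0],[0,0,0,-0.1,0],[0,0,0,-0.1,0],[0,0,0,-0.1,0],[0,0,0,-0.1,0],[0,0,0,-0.1,0],[0,0,0,0,0],[0,0,0,0,0]]
  ]
}}

```text
t: 7.12
eef_pos: [543.2, -349.6, 99.1]
tcp_rot: [3.124, 0.002, 0.778]
ft_force: [0.8, -0.6, 0.3]
opening: 1.0
```

>>> {"method": "arm_command", "body": {
  "deltas": [
    [[0,0.01,-0.01,-0.1,0],[0,0,-0.01,-0.1,0],[0,0,0,-0.1,0],[0,0,0,-0.04,0],[0,0,0,0,0],[0,0,0,0,0]]
  ]
}}

```text
t: 7.62
eef_pos: [544.6, -352.2, 62.1]
tcp_rot: [3.122, 0.002, 0.778]
ft_force: [-0.0, 0.3, -0.1]
opening: 1.001
```

```bash
python3 - <<'E'
from h import *
I,K,R,t=cal('wrist'); cv2.imwrite('pics/w4.png',I)
S,*_=cal('scene'); cv2.imwrite('pics/s4.png',cv2.resize(S[130:260,120:320],None,fx=4,fy=4,interpolation=cv2.INTER_CUBIC))
E
```

```text
(no output)
```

View pics/w4.png

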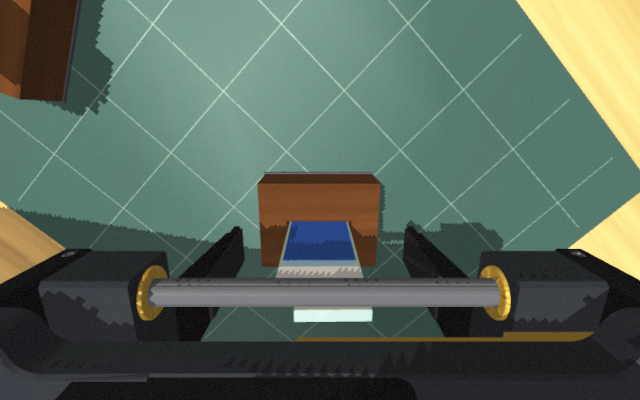

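View pics/s4.png

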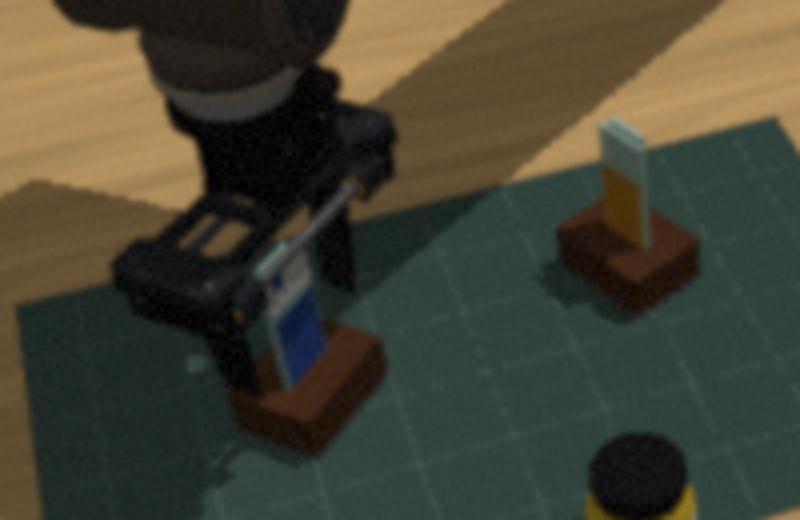

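>>> {"method": "arm_command", "body": {
  "deltas": [
    [[1,0,0,0,0],[1,0,0,0,0],[1,0,0,0,0],[1,0,0,0,0],[1,0,0,0,0],[1,0,0,0,0]]
  ]
}}

```text
t: 8.22
eef_pos: [545.4, -352.6, 64.4]
tcp_rot: [3.119, 0.002, 0.778]
ft_force: [0.3, -0.9, 0.8]
opening: 0.637
```

>>> {"method": "arm_command", "body": {
  "deltas": [
    [[1,0,0,-0.01,0],[1,0,0,-0.01,0],[1,0,0,-0.01,0],[1,0,0,0,0],[1,0,0,0,0],[1,0,0,0,0]]
  ]
}}

```text
t: 8.72
eef_pos: [543.8, -351.0, 60.9]
tcp_rot: [3.124, 0.002, 0.778]
ft_force: [0.2, 0.0, 1.7]
opening: 0.417
```

>>> {"method": "arm_command", "body": {
  "deltas": [
    [[1,0,0,0.05,0],[1,0,0,0.05,0],[1,0,0,0.05,0],[1,0,0,0.03,0],[1,0,0,0,0]]
  ]
}}

```text
t: 9.13
eef_pos: [543.8, -351.0, 80.2]
tcp_rot: [3.125, 0.002, 0.778]
ft_force: [-1.5, 0.4, -1.4]
opening: 0.417
```

>>> {"method": "arm_command", "body": {
  "deltas": [
    [[1,0,0,0.02,0],[1,-0.04,-0.04,0,0],[1,-0.04,-0.04,0,0],[1,-0.04,-0.04,-0.01,0],[1,0,0,0,0]]
  ]
}}

```text
t: 9.55
eef_pos: [533.2, -360.9, 82.2]
tcp_rot: [3.124, -0.003, 0.777]
ft_force: [-1.8, 1.1, -0.8]
opening: 0.421
```

```bash
python3 - <<'E'
from h import *
I,K,R,t=cal('wrist'); cv2.imwrite('pics/w5.png',I[150:350,200:440])
S,*_=cal('scene'); cv2.imwrite('pics/s5.png',cv2.resize(S[160:260,140:260],None,fx=5,fy=5,interpolation=cv2.INTER_CUBIC))
E
```

```text
(no output)
```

View pics/s5.png

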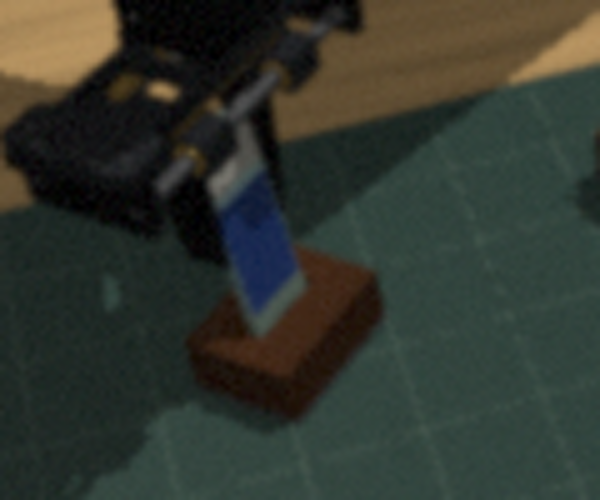

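View pics/w5.png

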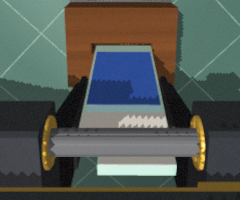

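>>> {"method": "arm_command", "body": {
  "deltas": [
    [[1,-0.04,-0.04,-0.03,0],[1,-0.04,-0.04,-0.03,0],[1,-0.04,-0.04,-0.03,0],[1,0,0,0,0]]
  ]
}}

```text
t: 9.98
eef_pos: [522.3, -372.0, 74.7]
tcp_rot: [3.123, -0.005, 0.778]
ft_force: [1.6, 2.6, -2.1]
opening: 0.417
```

>>> {"method": "arm_command", "body": {
  "deltas": [
    [[1,-0.04,-0.04,-0.03,0],[1,-0.04,-0.04,-0.03,0],[1,-0.04,-0.04,-0.03,0],[1,0,0,0,0]]
  ]
}}

```text
t: 10.32
eef_pos: [510.6, -384.8, 67.0]
tcp_rot: [3.12, -0.005, 0.779]
ft_force: [3.0, 3.5, -0.4]
opening: 0.417
```

>>> {"method": "arm_command", "body": {
  "deltas": [
    [[1,-0.03,-0.03,-0.05,0],[1,-0.03,-0.02,-0.05,0],[1,-0.02,-0.02,-0.05,0],[1,0,0,0,0]]
  ]
}}

```text
t: 10.65
eef_pos: [501.9, -395.2, 57.0]
tcp_rot: [3.114, -0.002, 0.781]
ft_force: [5.4, 8.9, -6.6]
opening: 0.416
```

```bash
python3 - <<'E'
from h import *
S,*_=cal('scene'); cv2.imwrite('pics/s6.png',cv2.resize(S[160:260,140:260],None,fx=5,fy=5,interpolation=cv2.INTER_CUBIC))
E
```

```text
(no output)
```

View pics/s6.png

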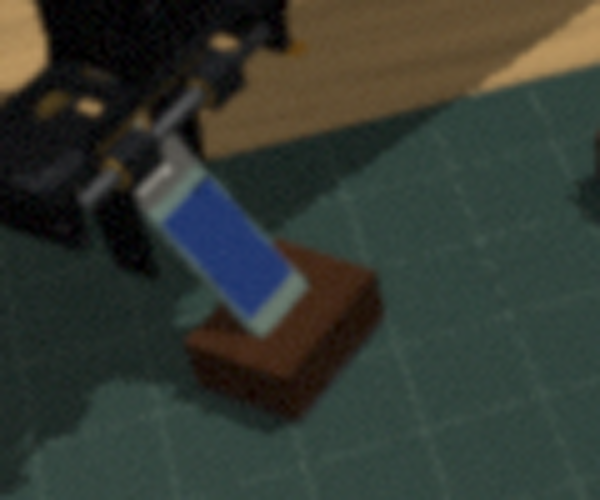

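>>> {"method": "arm_command", "body": {
  "deltas": [
    [[1,0,0,-0.05,0],[1,-0.01,0,-0.05,0],[1,-0.01,0,-0.05,0],[1,-0.01,0,-0.05,0]]
  ]
}}

```text
t: 11.03
eef_pos: [496.5, -402.3, 46.2]
tcp_rot: [3.103, 0.007, 0.784]
ft_force: [-15.5, -3.7, 22.0]
opening: 0.414
```

```bash
python3 - <<'E'
from h import *
S,*_=cal('scene'); a=cv2.resize(S[160:260,140:260],None,fx=5,fy=5,interpolation=cv2.INTER_CUBIC)
cv2.imwrite('pics/s7.png',a)
I,*_=cal('wrist'); cv2.imwrite('pics/w7.png',I)
print(env.state()['ft_force'])
E
```

```text
[-16.1968698   -5.1079114   21.57398672]
```

View pics/s7.png

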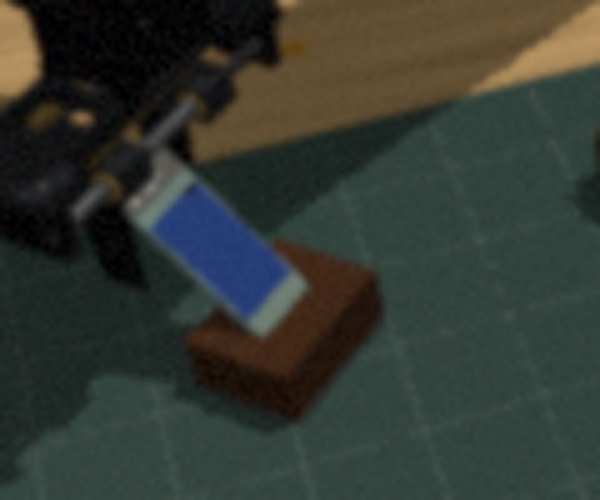

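View pics/w7.png

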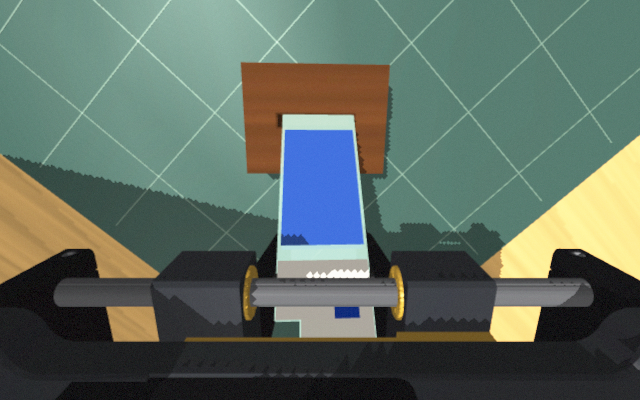

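>>> {"method": "arm_command", "body": {
  "deltas": [
    [[1,-0.04,0.02,0,0],[1,-0.01,0.01,-0.02,0]]
  ]
}}

```text
t: 11.3
eef_pos: [491.3, -401.9, 45.4]
tcp_rot: [3.098, 0.009, 0.783]
ft_force: [-5.8, -5.6, 9.6]
opening: 0.411
```

```bash
python3 - <<'E'
from h import *
s=env.state();print(s['eef_pos'],s['tcp_rot'],s['ft_force'],s['moment'])
E
```

```text
[ 491.33525591 -401.9450002    45.41790776] [3.0981316  0.00894446 0.78269126] [-5.82368675 -5.56821346  9.63106208] [-0.63376676  0.67625374 -0.03980766]
```

>>> {"method": "arm_command", "body": {
  "deltas": [
    [[1,-0.02,-0.02,-0.05,0],[1,-0.02,-0.02,-0.05,0],[1,-0.01,-0.01,-0.05,0]]
  ]
}}

```text
t: 11.55
eef_pos: [485.5, -409.5, 32.0]
tcp_rot: [3.094, 0.012, 0.784]
ft_force: [-9.3, -5.7, 8.7]
opening: 0.416
```

>>> {"method": "arm_command", "body": {
  "deltas": [
    [[1,0,0,-0.05,0],[1,0,0,-0.05,0],[1,0,0,-0.04,0]]
  ]
}}

```text
t: 11.8
eef_pos: [482.3, -413.8, 18.5]
tcp_rot: [3.092, 0.018, 0.785]
ft_force: [-7.7, -5.0, 6.1]
opening: 0.409
```

```bash
python3 - <<'E'
from h import *
S,*_=cal('scene'); a=cv2.resize(S[160:260,120:260],None,fx=5,fy=5,interpolation=cv2.INTER_CUBIC)
cv2.imwrite('pics/s8.png',a)
I,*_=cal('wrist'); cv2.imwrite('pics/w8.png',I)
s=env.state();print(s['joints'],s['ft_force'])
E
```

```text
[-0.80579712  0.72928516  1.72316336 -0.02822274  0.64010144  0.00192054] [-10.06558892  -5.88921723   5.39128553]
```

View pics/s8.png

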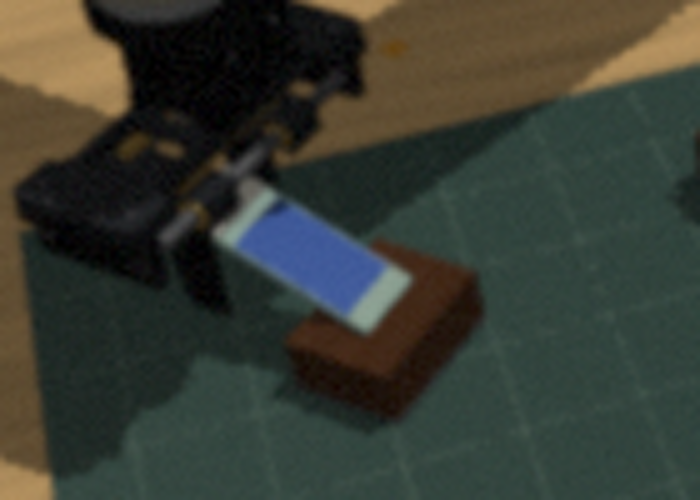

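View pics/w8.png

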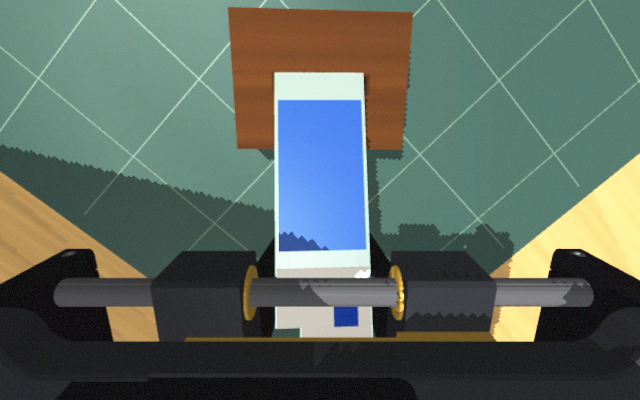

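```bash
python3 - <<'E'
import cv2
t=cv2.imread("pics/w8.png")
cv2.imwrite("pics/w8a.png",cv2.resize(t[60:150,260:380],None,fx=6,fy=6,interpolation=cv2.INTER_CUBIC))
cv2.imwrite("pics/w8b.png",cv2.resize(t[230:345,255:385],None,fx=5,fy=5,interpolation=cv2.INTER_CUBIC))
E
```

```text
(no output)
```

View pics/w8a.png

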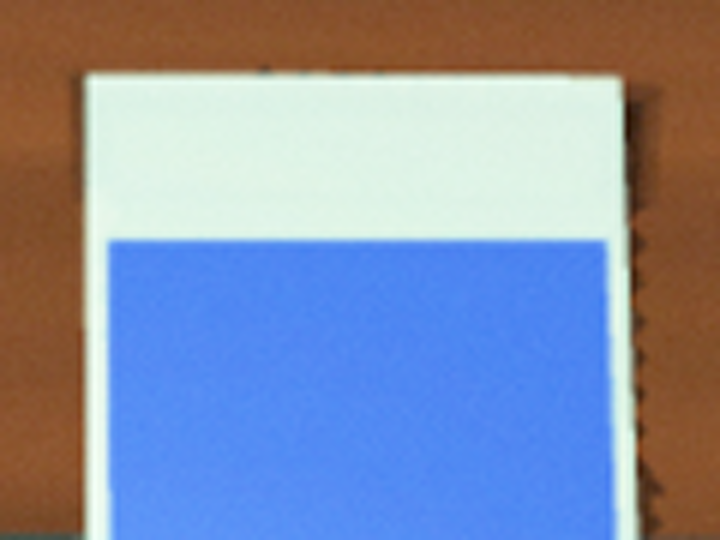

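View pics/w8b.png

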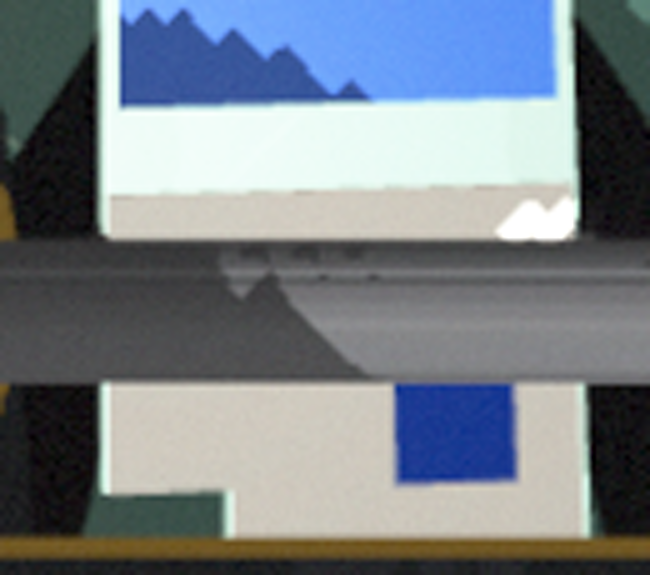

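```bash
cat > pnp.py <<'E'
from h import *
def strip(K,R,t,obj,img):
    ok,rv,tv=cv2.solvePnP(np.array(obj,float),np.array(img,float),K,None,flags=cv2.SOLVEPNP_IPPE)
    rv,tv=cv2.solvePnPRefineLM(np.array(obj,float),np.array(img,float),K,None,rv,tv)
    p,_=cv2.projectPoints(np.array(obj,float),rv,tv,K,None);print('res',np.abs(p[:,0]-img).max())
    Rc,_=cv2.Rodrigues(rv); Rw=R.T@Rc; o=R.T@(tv[:,0]-t)
    print('origin',o,'x(label)',Rw[:,0],'y',Rw[:,1],'z(frost)',Rw[:,2]); 
    print('elev of z deg',np.degrees(np.arcsin(Rw[2,2])),'elev of y',np.degrees(np.arcsin(Rw[2,1])),'mid',o+Rw@[-0,0,60],'yaw z',np.degrees(np.arctan2(Rw[1,2],Rw[0,2])))
    return Rw,o
E
python3 - <<'E'
from pnp import *
np.set_printoptions(precision=3,suppress=True)
_,K,R,t=cal('wrist')
a=lambda u,v:[u/6-.42+260,v/6-.42+60]
b=lambda u,v:[u/5-.4+255,v/5-.4+230]
obj=[[0,20,0],[0,-20,0],[0,20,85.5],[0,-20,85.5],[0,20,110],[0,10,110]]
img=[a(84,73),a(622,76),b(102,195),b(576,183),b(102,493),b(228,491)]
# use flat z->object in plane x=0: permute for IPPE handled by ITERATIVE
Rw,o=None,None
P=[[p[1],p[2],0] for p in obj]
ok,rv,tv=cv2.solvePnP(np.array(P,float),np.array(img),K,None,flags=cv2.SOLVEPNP_IPPE)
Rc=cv2.Rodrigues(rv)[0]; Rw=R.T@Rc; o=R.T@(tv[:,0]-t)
p,_=cv2.projectPoints(np.array(P,float),rv,tv,K,None);print(p[:,0]-img)
print('o',o,'y',Rw[:,0],'z',Rw[:,1],'x',Rw[:,2],'elev z',np.degrees(np.arcsin(Rw[2,1])),'elev y',np.degrees(np.arcsin(Rw[2,0])))
print('mid',o+Rw[:,1]*60)
s=env.state(); T=Ro.from_euler('xyz',s['tcp_rot']).as_matrix(); g=s['eef_pos']-19*T[:,2]; print('grasp',g, 'grasp along z', (g-o)@Rw[:,1], T.T@(o-s['eef_pos']))
E
```

```text
[[ 0.74  -0.957]
 [-0.798  1.779]
 [-0.395 -1.597]
 [ 0.922 -2.262]
 [-0.303  2.009]
 [-0.177  1.041]]
o [ 546.31  -346.807   35.655] y [-0.69   0.722  0.057] z [-0.64  -0.645  0.418] x [0.339 0.252 0.906] elev z 24.73615609714027 elev y 3.2950179355561984
mid [ 507.918 -385.482   60.762]
grasp [ 481.919 -412.855   37.327] grasp along z 84.47394681337116 [ 92.249  -1.211 -19.032]
```

```bash
python3 - <<'E'
from h import *
np.set_printoptions(precision=2,suppress=True)
_,K,R,t=cal('wrist'); print('cam',-R.T@t)
a=lambda u,v:[u/6-.42+260,v/6-.42+60]
b=lambda u,v:[u/5-.4+255,v/5-.4+230]
img=[a(84,73),a(622,76),a(108,240),a(607,240),b(120,105),b(557,97),b(102,195),b(576,183),b(102,493),b(228,491),b(395,484),b(516,480),b(102,380),b(585,380)]
for z in (37,40,45):
  P=ray(K,R,t,img,z)
  n=np.array([.712,.702,0]);j=np.array([.702,-.712,0])
  print(z);print(np.c_[(P-P[:2].mean(0))@-n,(P-[482,-413,0])@j])
E
```

```text
cam [ 532.43 -352.69  186.36]
37
[[  0.16 -22.26]
 [ -0.16  17.96]
 [ 11.96 -20.88]
 [ 11.61  17.33]
 [ 87.72 -22.9 ]
 [ 87.54  23.46]
 [ 98.29 -25.16]
 [ 97.85  26.05]
 [136.38 -26.54]
 [136.58 -12.19]
 [136.24   7.01]
 [136.15  21.04]
 [121.36 -26.  ]
 [122.88  28.38]]
40
[[  0.16 -21.96]
 [ -0.16  17.45]
 [ 11.72 -20.62]
 [ 11.37  16.83]
 [ 85.96 -22.59]
 [ 85.79  22.84]
 [ 96.32 -24.81]
 [ 95.89  25.37]
 [133.64 -26.16]
 [133.84 -12.1 ]
 [133.51   6.71]
 [133.41  20.47]
 [118.93 -25.63]
 [120.41  27.66]]
45
[[  0.15 -21.47]
 [ -0.15  16.59]
 [ 11.32 -20.17]
 [ 10.98  16.  ]
 [ 83.02 -22.08]
 [ 82.86  21.8 ]
 [ 93.03 -24.22]
 [ 92.61  24.25]
 [129.08 -25.52]
 [129.26 -11.94]
 [128.95   6.23]
 [128.86  19.51]
 [114.86 -25.01]
 [116.29  26.46]]
```

```bash
python3 - <<'E'
from h import *
S,K,R,t=cal('scene'); a=cv2.resize(S[185:235,150:220],None,fx=11,fy=11,interpolation=cv2.INTER_CUBIC)
cv2.imwrite('pics/s9.png',a)
W,K,R,t=cal('top'); a=cv2.resize(W[210:290,380:480],None,fx=7,fy=7,interpolation=cv2.INTER_CUBIC)
cv2.imwrite('pics/t9.png',a)
print(env.state()['ft_force'],env.state()['eef_pos'])
E
```

```text
[-10.35981944  -5.67943786   6.46834524] [ 482.45532742 -413.698462     18.5814771 ]
```

View pics/s9.png

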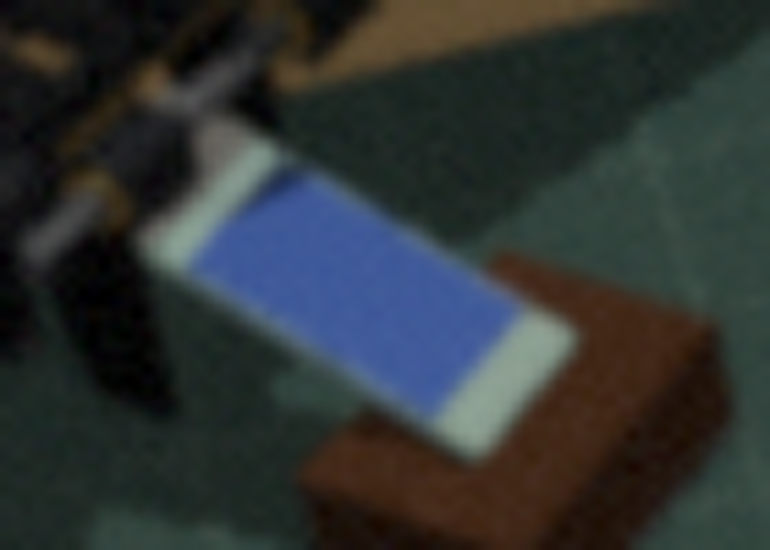

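View pics/t9.png

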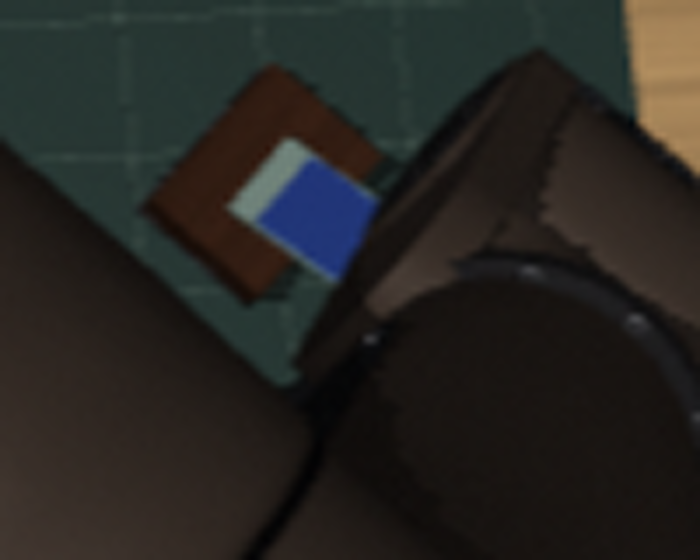

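>>> {"method": "arm_command", "body": {
  "deltas": [
    [[1,0,0,0.06,0],[1,0,0,0.06,0],[1,0,0,0.06,0],[1,0,0,0.04,0],[1,0,0,0,0]]
  ]
}}

```text
t: 12.52
eef_pos: [482.4, -413.9, 40.8]
tcp_rot: [3.093, 0.018, 0.785]
ft_force: [0.3, -0.4, -0.2]
opening: 0.412
```

```bash
python3 - <<'E'
from h import *
S,K,R,t=cal('scene'); a=cv2.resize(S[165:235,140:230],None,fx=6,fy=6,interpolation=cv2.INTER_CUBIC)
I,*_=cal('wrist'); b=cv2.resize(I[0:350,200:440],(288,420))
cv2.imwrite('pics/s10.png',np.hstack([a[:420],b]))
print(env.state()['ft_force'],env.state()['eef_pos'],env.state()['tcp_rot'])
E
```

```text
[-0.05288695  0.01177663 -0.47793836] [ 482.1517648  -413.71594672   40.1671233 ] [3.0937644  0.01844848 0.78542776]
```

View pics/s10.png

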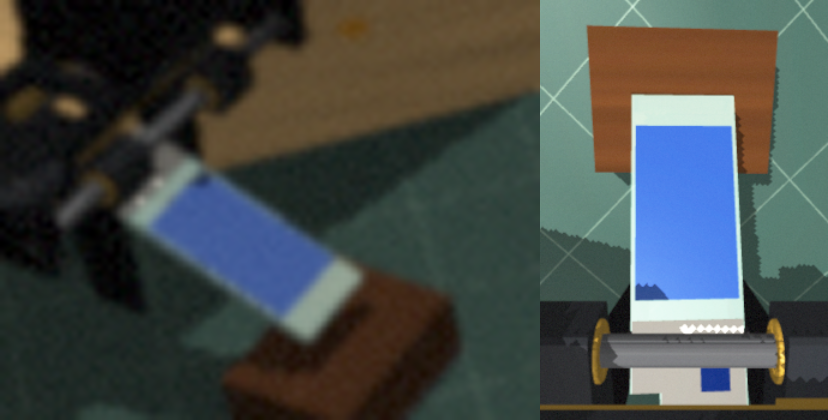

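>>> {"method": "arm_command", "body": {
  "deltas": [
    [[1,0.07,0.07,0,0],[1,0.07,0.07,0,0],[1,0.06,0.07,0,0],[1,0.06,0.06,0,0],[1,0,0,0,0],[1,0,0,0,0]]
  ]
}}

```text
t: 13.12
eef_pos: [511.4, -382.2, 39.1]
tcp_rot: [3.095, 0.018, 0.787]
ft_force: [0.4, 0.4, -0.9]
opening: 0.413
```

>>> {"method": "arm_command", "body": {
  "deltas": [
    [[1,0,-0.01,-0.06,0],[1,0,0,-0.06,0],[1,0,0,-0.04,0],[1,0,0,0,0]]
  ]
}}

```text
t: 13.45
eef_pos: [511.3, -383.2, 21.2]
tcp_rot: [3.095, 0.018, 0.787]
ft_force: [-0.1, -0.5, -1.1]
opening: 0.413
```

```bash
python3 - <<'E'
from h import *
S,K,R,t=cal('scene'); a=cv2.resize(S[165:235,140:230],None,fx=6,fy=6,interpolation=cv2.INTER_CUBIC)
I,*_=cal('wrist'); b=cv2.resize(I[0:350,200:440],(288,420))
cv2.imwrite('pics/s11.png',np.hstack([a[:420],b]))
print(env.state()['ft_force'],env.state()['eef_pos'],env.state()['tcp_rot'])
E
```

```text
[-0.25726449  1.01969242  0.02476379] [ 511.51258985 -383.43941817   21.92295273] [3.09477746 0.01841236 0.78727201]
```

View pics/s11.png

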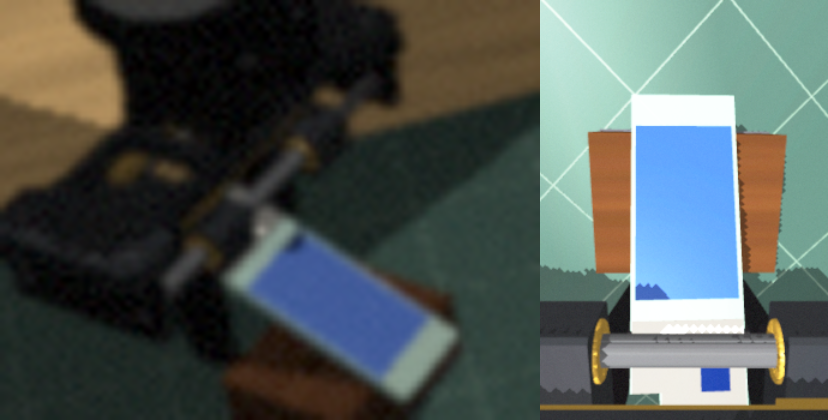

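>>> {"method": "arm_command", "body": {
  "deltas": [
    [[1,0,0,-0.04,0],[1,0,0,-0.04,0],[1,0,0,-0.03,0],[1,0,0,0,0]]
  ]
}}

```text
t: 13.88
eef_pos: [511.7, -384.4, 10.8]
tcp_rot: [3.093, 0.018, 0.786]
ft_force: [-0.0, 0.2, 1.6]
opening: 0.411
```

>>> {"method": "arm_command", "body": {
  "deltas": [
    [[1,0,0,-0.03,0],[1,0,0,-0.02,0],[1,0,0,0,0]]
  ]
}}

```text
t: 14.13
eef_pos: [511.8, -384.7, 5.7]
tcp_rot: [3.092, 0.018, 0.786]
ft_force: [-0.5, 0.5, 2.1]
opening: 0.411
```

```bash
python3 - <<'E'
from h import *
S,K,R,t=cal('scene'); a=cv2.resize(S[165:235,140:230],None,fx=6,fy=6,interpolation=cv2.INTER_CUBIC)
I,*_=cal('wrist'); b=cv2.resize(I[0:350,200:440],(288,420))
cv2.imwrite('pics/s12.png',np.hstack([a[:420],b])); cv2.imwrite('pics/w12.png',I)
print(env.state()['ft_force'],env.state()['eef_pos'],env.state()['tcp_rot'])
E
```

```text
[-0.87153796  0.96102987  1.78142012] [ 511.90673179 -384.65323858    5.9965343 ] [3.09176966 0.01806857 0.78597476]
```

View pics/s12.png

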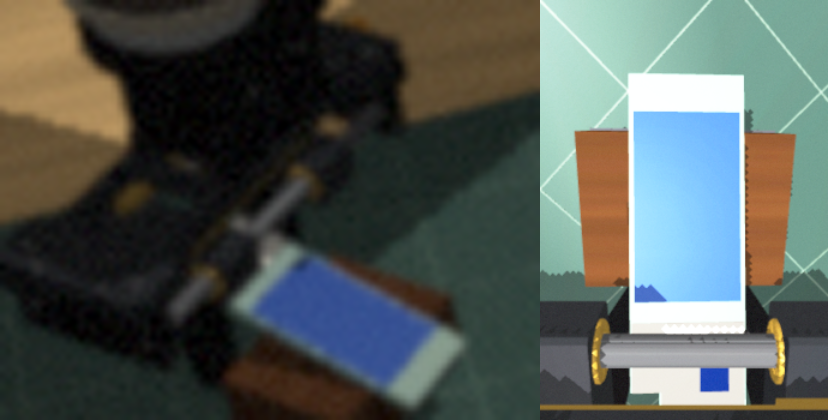

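>>> {"method": "arm_command", "body": {
  "deltas": [
    [[0.45,0,0,0.01,0],[0.3,0,0,0,0],[0.2,0,0,0,0],[0,0,0,0,0],[0,0,0,0,0],[0,0,0,0,0]]
  ]
}}

```text
t: 14.73
eef_pos: [511.8, -384.4, 6.9]
tcp_rot: [3.092, 0.018, 0.786]
ft_force: [0.7, -0.1, 0.3]
opening: 0.777
```

```bash
python3 - <<'E'
from h import *
S,K,R,t=cal('scene'); a=cv2.resize(S[165:235,140:230],None,fx=6,fy=6,interpolation=cv2.INTER_CUBIC)
I,*_=cal('wrist'); b=cv2.resize(I[0:350,200:440],(288,420))
cv2.imwrite('pics/s13.png',np.hstack([a[:420],b])); cv2.imwrite('pics/w13.png',I)
print(env.state()['ft_force'],env.state()['eef_pos'],env.state()['tcp_rot'])
E
```

```text
[-0.12853582 -0.36903912  0.74815068] [ 511.823365   -384.40200709    6.88325779] [3.09231387 0.01820401 0.78631914]
```

View pics/s13.png

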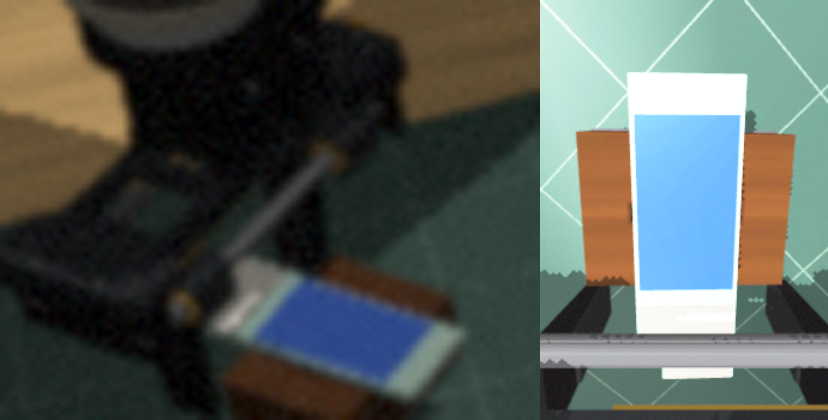

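>>> {"method": "arm_command", "body": {
  "deltas": [
    [[0,0,0,0.2,0],[0,0,0,0.4,0],[0,0,0,0.4,0],[0,0,0,0.4,0],[0,0,0,0.4,0],[0,0,0,0,0],[0,0,0,0,0]]
  ]
}}

```text
t: 15.42
eef_pos: [509.6, -382.4, 193.0]
tcp_rot: [3.097, 0.018, 0.786]
ft_force: [0.4, 0.3, -1.5]
opening: 1.002
```

```bash
python3 - <<'E'
from h import *
I,K,R,t=cal('wrist'); cv2.imwrite('pics/w14.png',I)
np.savez('w14.npz',K=K,R=R,t=t)
s=env.state();print(s['eef_pos'],s['tcp_rot'],s['joints'])
E
```

```text
[ 509.88033663 -382.72621347  193.40826394] [3.09595726 0.01824453 0.78629749] [-0.73875286  0.51337129  1.58128133 -0.02408118  1.00230902  0.05784139]
```

View pics/w14.png

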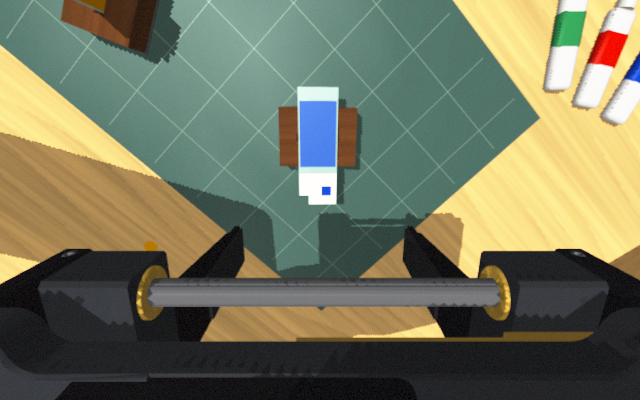

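```bash
python3 - <<'E'
from h import *
d=np.load('w14.npz');K,R,t=d['K'],d['R'],d['t'];I=cv2.imread('pics/w14.png')
h=cv2.cvtColor(I,cv2.COLOR_BGR2HSV)
blue=cv2.inRange(h,(100,120,80),(130,255,255)); wh=cv2.inRange(h,(0,0,190),(180,75,255))
m=blue|wh; k=np.zeros_like(m);k[80:212,285:350]=255;m&=k
cs,_=cv2.findContours(m,cv2.RETR_EXTERNAL,cv2.CHAIN_APPROX_NONE);c=max(cs,key=cv2.contourArea)
P=ray(K,R,t,c[:,0,:],40)
(r)=cv2.minAreaRect(P[:,:2].astype(np.float32));print(r);b=cv2.boxPoints(r);print(b)
E
```

```text
((535.99609375, -358.47528076171875), (120.84268188476562, 40.5078239440918), 44.7471923828125)
[[ 478.8253  -386.62595]
 [ 507.342   -415.39542]
 [ 593.1669  -330.32462]
 [ 564.65015 -301.55515]]
```

>>> {"method": "arm_command", "body": {
  "deltas": [
    [[0,0.32,-0.24,0,0],[0,0.32,-0.24,0,0],[0,0.32,-0.24,0,0],[0,0,0,0,0],[0,0,0,0,0]]
  ]
}}

```text
t: 15.88
eef_pos: [606.2, -454.5, 184.7]
tcp_rot: [3.109, 0.019, 0.786]
ft_force: [-0.9, 0.1, -0.1]
opening: 1.002
```

>>> {"method": "arm_command", "body": {
  "deltas": [
    [[0,-0.1,0.07,0.05,0],[0,-0.1,0.07,0.05,0],[0,-0.1,0.07,0,0],[0,-0.1,0.07,0,0],[0,-0.1,0.07,0,0],[0,-0.1,0.07,0,0],[0,-0.1,0.07,0,0],[0,0,0,0,0]]
  ]
}}

```text
t: 16.55
eef_pos: [526.5, -397.7, 181.8]
tcp_rot: [3.129, 0.02, 0.787]
ft_force: [-0.1, 0.1, 0.7]
opening: 1.001
```

>>> {"method": "arm_command", "body": {
  "deltas": [
    [[0,0.32,-0.24,0,0],[0,0.32,-0.24,0,0],[0,0.32,-0.24,0,0],[0,0,0,0,0],[0,0,0,0,0]]
  ]
}}

```text
t: 16.97
eef_pos: [622.2, -469.0, 176.9]
tcp_rot: [3.14, 0.021, 0.787]
ft_force: [-0.9, 0.6, 0.6]
opening: 1.004
```

>>> {"method": "arm_command", "body": {
  "deltas": [
    [[0,-0.2,0.15,0,0],[0,-0.2,0.15,0,0],[0,-0.2,0.15,0,0],[0,-0.1,0.08,0,0],[0,-0.1,0.08,0,0],[0,-0.1,0.08,0,0],[0,0,0,0,0]]
  ]
}}

```text
t: 17.55
eef_pos: [523.0, -392.3, 170.7]
tcp_rot: [-3.133, 0.021, 0.787]
ft_force: [0.5, -0.6, 0.3]
opening: 1.0
```

>>> {"method": "arm_command", "body": {
  "deltas": [
    [[0,-0.06,0.05,-0.15,0],[0,-0.05,0.04,-0.2,0],[0,0,0,-0.2,0],[0,0,0,-0.2,0],[0,0,0,0,0],[0,0,0,0,0]]
  ]
}}

```text
t: 18.05
eef_pos: [510.4, -382.0, 95.4]
tcp_rot: [-3.137, 0.021, 0.786]
ft_force: [-0.4, 0.3, 0.8]
opening: 0.998
```

>>> {"method": "arm_command", "body": {
  "deltas": [
    [[0,0.01,-0.01,-0.15,0],[0,0,0,-0.15,0],[0,0,0,-0.15,0],[0,0,0,-0.1,0],[0,0,0,-0.08,0],[0,0,0,-0.04,0],[0,0,0,0,0],[0,0,0,0,0]]
  ]
}}

```text
t: 18.72
eef_pos: [514.4, -385.6, 33.1]
tcp_rot: [3.137, 0.021, 0.786]
ft_force: [-0.7, 0.3, 0.3]
opening: 0.999
```

>>> {"method": "arm_command", "body": {
  "deltas": [
    [[0,-0.02,0.02,-0.07,0],[0,-0.01,0.01,-0.06,0],[0,0,0,0,0],[0,0,0,0,0]]
  ]
}}

```text
t: 19.05
eef_pos: [511.7, -382.8, 20.7]
tcp_rot: [3.135, 0.02, 0.786]
ft_force: [0.1, 0.2, -0.2]
opening: 1.001
```

>>> {"method": "arm_command", "body": {
  "deltas": [
    [[1,0,0,-0.02,0],[1,0,0,0,0],[1,0,0,0,0],[1,0,0,0,0],[1,0,0,0,0],[1,0,0,0,0],[1,0,0,0,0],[1,0,0,0,0],[1,0,0,0,0],[1,0,0,0,0],[1,0,0,0,0]]
  ]
}}

```text
t: 19.97
eef_pos: [512.0, -383.1, 19.2]
tcp_rot: [3.134, 0.02, 0.786]
ft_force: [-0.6, -0.9, 0.1]
opening: 0.415
```

```bash
python3 - <<'E'
from h import *
S,K,R,t=cal('scene'); a=cv2.resize(S[165:235,140:230],None,fx=6,fy=6,interpolation=cv2.INTER_CUBIC)
I,*_=cal('wrist'); b=cv2.resize(I[0:350,200:440],(288,420))
cv2.imwrite('pics/s15.png',np.hstack([a[:420],b]))
print(env.state()['ft_force'],env.state()['eef_pos'],env.state()['tcp_rot'])
E
```

```text
[ 1.08662096 -0.25252748 -0.49444237] [ 511.99180576 -383.09666636   19.16889423] [3.13356203 0.0204526  0.78605068]
```

View pics/s15.png

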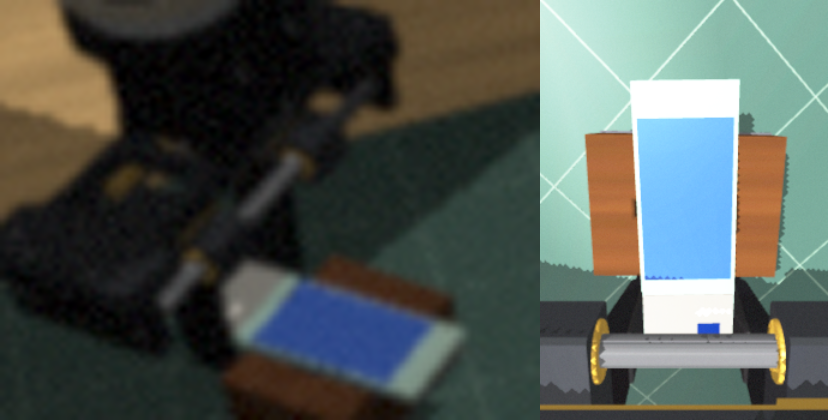

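>>> {"method": "arm_command", "body": {
  "deltas": [
    [[1,0,0,0.03,0],[1,0,0,0.06,0],[1,0,0,0.12,0],[1,0,0,0.15,0],[1,0,0,0.2,0],[1,0,0,0.2,0],[1,0,0,0.2,0],[1,0,0,0.2,0],[1,0,0,0.15,0],[1,0,0,0.1,0],[1,0,0,0,0]]
  ]
}}

```text
t: 20.98
eef_pos: [510.9, -382.1, 175.0]
tcp_rot: [3.132, 0.02, 0.786]
ft_force: [0.2, 0.4, -0.7]
opening: 0.415
```

>>> {"method": "arm_command", "body": {
  "deltas": [
    [[1,0,0.08,0,0.02],[1,0,0.15,0,0.04],[1,0,0.2,0,0.04],[1,0,0.2,0,0.04],[1,0,0.2,0,0.04],[1,0,0.2,0,0.04],[1,0,0.2,0,0.04],[1,0,0.2,0,0.04],[1,0,0.2,0,0.04],[1,0,0.2,0,0.04],[1,0,0.12,0,0.02],[1,0,0.05,0,0]]
  ]
}}

```text
t: 21.98
eef_pos: [502.3, -159.8, 164.9]
tcp_rot: [-3.132, 0.019, 1.137]
ft_force: [-0.7, 0.1, -0.9]
opening: 0.415
```

>>> {"method": "arm_command", "body": {
  "deltas": [
    [[1,0,0.08,0.05,0.02],[1,0,0.15,0.03,0.03],[1,0,0.2,0.02,0.03],[1,0,0.2,0.01,0.03],[1,0,0.2,0.01,0.03],[1,0,0.2,0.01,0.03],[1,0,0.2,0,0.03],[1,0,0.2,0,0.03],[1,0,0.2,0,0.03],[1,0,0.2,0,0.03],[1,0.03,0.12,0,0.02],[1,0.03,0.05,0,0]]
  ]
}}

```text
t: 22.98
eef_pos: [507.1, 48.7, 179.3]
tcp_rot: [-3.131, 0.02, 1.393]
ft_force: [0.1, -0.5, -1.0]
opening: 0.418
```

Remaining: about +14 in x, +153 in y, +0.077 rad of twist.

>>> {"method": "arm_command", "body": {
  "deltas": [
    [[1,0.01,0.08,0,0.01],[1,0.02,0.15,0,0.01],[1,0.02,0.2,0,0.01],[1,0.02,0.2,0,0.01],[1,0.02,0.2,0,0.01],[1,0.02,0.2,0,0.02],[1,0.02,0.15,0,0.02],[1,0.01,0.1,0,0],[1,0,0.05,0,0],[1,0,0,0,0],[1,0,0,0,0]]
  ]
}}

```text
t: 23.9
eef_pos: [523.4, 185.0, 179.1]
tcp_rot: [-3.13, 0.021, 1.459]
ft_force: [-0.2, -0.1, -1.4]
opening: 0.416
```

```bash
python3 - <<'E'
from h import *
for n in ('scene','top','wrist'):
    I,K,R,t=cal(n); cv2.imwrite(f'pics/{n}16.png',I)
    if n=='wrist': np.savez('w16.npz',K=K,R=R,t=t)
s=env.state();print(s['ft_force'],s['eef_pos'],s['tcp_rot'],s['joints'])
E
```

```text
[ 0.69295948 -0.3892917  -0.64620082] [523.48265968 184.62860456 179.22503264] [-3.13062616  0.02087025  1.45862069] [ 0.22796615  0.43918553  1.76106223 -0.0195663   0.95873782  0.35163763]
```

View pics/wrist16.png

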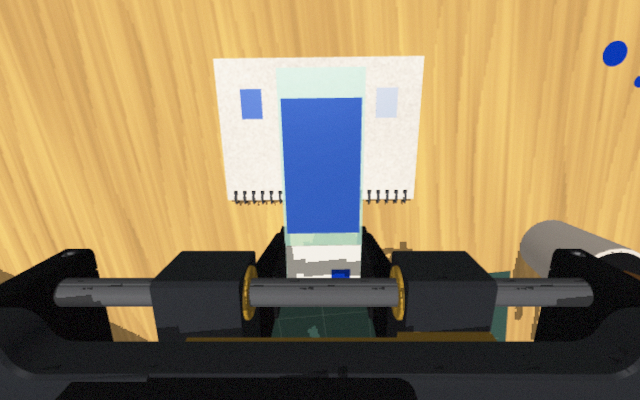

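View pics/scene16.png

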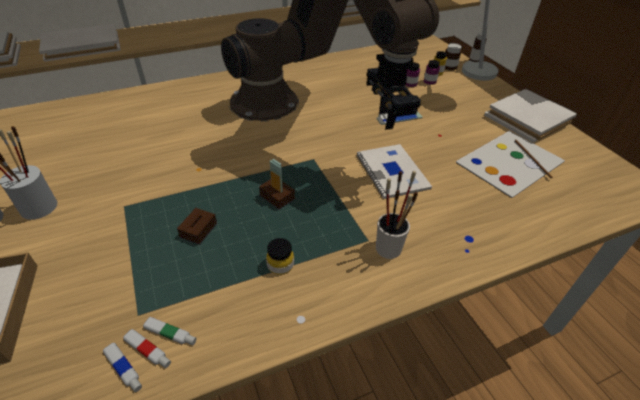

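>>> {"method": "arm_command", "body": {
  "deltas": [
    [[1,-0.28,-0.1,0,0],[1,-0.28,-0.1,0,0],[1,-0.15,-0.05,0,0],[1,0,0,0,0],[1,0,0,0,0]]
  ]
}}

```text
t: 24.47
eef_pos: [450.4, 156.0, 179.2]
tcp_rot: [-3.131, 0.021, 1.454]
ft_force: [0.3, 0.2, 0.0]
opening: 0.417
```

>>> {"method": "arm_command", "body": {
  "deltas": [
    [[1,0.08,0.05,0,0],[1,0.08,0.05,0,0],[1,0.08,0.05,0,0],[1,0.08,0.05,0,0],[1,0.08,0.05,0,0],[1,0.08,0.05,0,0],[1,0.08,0.05,0,0],[1,0,0,0,0],[1,0,0,0,0]]
  ]
}}

```text
t: 25.22
eef_pos: [520.4, 197.3, 177.8]
tcp_rot: [-3.135, 0.019, 1.453]
ft_force: [-0.2, -0.2, -2.0]
opening: 0.414
```

>>> {"method": "arm_command", "body": {
  "deltas": [
    [[1,0,0.03,-0.1,0.02],[1,0,0.02,-0.18,0],[1,0,0,-0.2,0],[1,0,0,-0.2,0],[1,0,0,-0.15,0],[1,0,0,-0.08,0],[1,0,0,0,0],[1,0,0,0,0]]
  ]
}}

```text
t: 25.88
eef_pos: [519.3, 203.4, 79.4]
tcp_rot: [-3.134, 0.02, 1.475]
ft_force: [-0.4, -0.5, -0.1]
opening: 0.418
```

>>> {"method": "arm_command", "body": {
  "deltas": [
    [[1,0.01,0,-0.04,0],[1,0.01,0,-0.04,0],[1,0,0,-0.02,0],[1,0,0,0,0],[1,0,0,0,0]]
  ]
}}

```text
t: 26.3
eef_pos: [522.8, 203.8, 70.9]
tcp_rot: [-3.138, 0.018, 1.476]
ft_force: [-0.5, -0.1, -0.2]
opening: 0.41
```

```bash
python3 - <<'E'
from h import *
for n in ('scene','top','wrist'):
    I,K,R,t=cal(n); cv2.imwrite(f'pics/{n}17.png',I); np.savez(f'{n}17.npz',K=K,R=R,t=t)
I=cv2.imread('pics/wrist17.png');cv2.imwrite('pics/w17c.png',cv2.resize(I[20:340,180:460],None,fx=1.85,fy=1.85,interpolation=cv2.INTER_CUBIC))
T=cv2.imread('pics/top17.png');S=cv2.imread('pics/scene17.png')
cv2.imwrite('pics/ts17.png',np.hstack([cv2.resize(T[200:310,170:280],None,fx=3.6,fy=3.6,interpolation=cv2.INTER_CUBIC),cv2.resize(S[80:190,340:450],None,fx=3.6,fy=3.6,interpolation=cv2.INTER_CUBIC)]))
s=env.state();print(s['ft_force'],s['eef_pos'],s['tcp_rot'],s['t'])
E
```

```text
[-0.1903403  -0.32248024 -1.10501424] [522.66827561 203.74708442  70.88690127] [-3.13794888  0.01807671  1.47578945] 26.45
```

View pics/w17c.png

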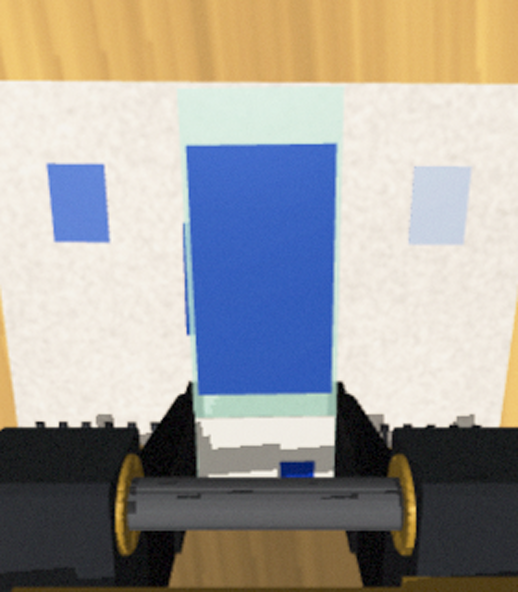

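View pics/ts17.png

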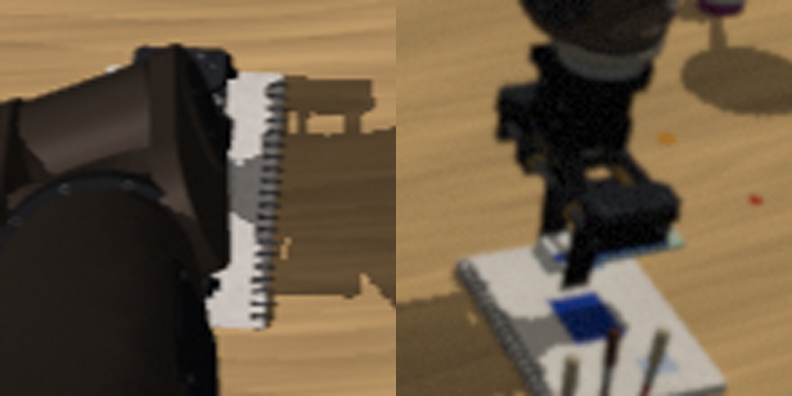

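```bash
python3 - <<'E'
from h import *
np.set_printoptions(precision=2,suppress=True)
d=np.load('wrist17.npz');K,R,t=d['K'],d['R'],d['t']
f=lambda p:np.array(p)/1.85-.23+[180,20]
an=lambda a,b:np.degrees(np.arctan2(*(b-a)[1::-1]))
P=ray(K,R,t,f([[178,88],[343,87],[194,419],[335,416]]),91.7)
print(P,'widths',np.linalg.norm(P[0]-P[1]),np.linalg.norm(P[2]-P[3]),'len',np.linalg.norm(P[:2].mean(0)-P[2:].mean(0)))
print('axis yaw',an(P[2:].mean(0),P[:2].mean(0)),'end edge',an(P[1],P[0]),'left edge',an(P[2],P[0]),'right',an(P[3],P[1]))
a=np.radians(84.2); print('mid', P[:2].mean(0)-60*np.array([np.cos(a),np.sin(a),0]))
Q=ray(K,R,t,f([[20,80],[515,80]]),12);print('pad far edge',Q,an(Q[1],Q[0]))
Q=ray(K,R,t,f([[48,164],[105,163],[109,242],[54,242],[413,166],[470,168],[464,245],[410,243]]),12);print('small patches',Q[:4].mean(0),Q[4:].mean(0),'pad y dir',an(Q[4:].mean(0),Q[:4].mean(0)))
# same in the first top view
d=np.load('wrist17.npz')
E
```

```text
[[511.12 299.43  91.7 ]
 [550.23 295.94  91.7 ]
 [503.7  213.39  91.7 ]
 [543.27 210.63  91.7 ]] widths 39.26551060325141 39.66585506867606 len 85.97707245588599
axis yaw 85.20384840933107 end edge 174.90209722959636 left edge 85.07218346166269 right 85.33669519338447
mid [524.61 237.99  91.7 ]
pad far edge [[443.31 317.13  12.  ]
 [623.35 300.04  12.  ]] 174.57851522979655
small patches [456.54 271.44  12.  ] [595.53 257.29  12.  ] pad y dir 174.18797314060225
```

>>> {"method": "arm_command", "body": {
  "deltas": [
    [[1,0,-0.01,0,-0.02],[1,0,0,0,0],[1,0,0,0,0],[1,0,0,0,0],[1,0,0,0,0],[1,0,0,0,0],[1,0,0,0,0]]
  ]
}}

```text
t: 27.03
eef_pos: [522.8, 202.7, 71.5]
tcp_rot: [-3.139, 0.018, 1.458]
ft_force: [0.1, 1.4, -0.7]
opening: 0.419
```

```bash
python3 - <<'E'
from h import *
I,K,R,t=cal('wrist'); cv2.imwrite('pics/w18.png',I); np.savez('wrist18.npz',K=K,R=R,t=t)
S,*_=cal('scene'); cv2.imwrite('pics/scene18.png',S)
cv2.imwrite('pics/w18c.png',cv2.resize(I[20:340,180:460],None,fx=1.85,fy=1.85,interpolation=cv2.INTER_CUBIC))
s=env.state();print(s['ft_force'],s['eef_pos'],s['tcp_rot'],s['t'],s['qvel'])
E
```

```text
[-0.75384035 -0.24934392 -0.54038148] [522.80982865 202.67016937  71.42332303] [-3.1386945   0.01776318  1.45820793] 27.1333 [ 2.74531157e-04 -6.71367764e-04 -4.67687247e-05  1.73461158e-04
  5.17922210e-04 -5.98239136e-04]
```

View pics/w18c.png

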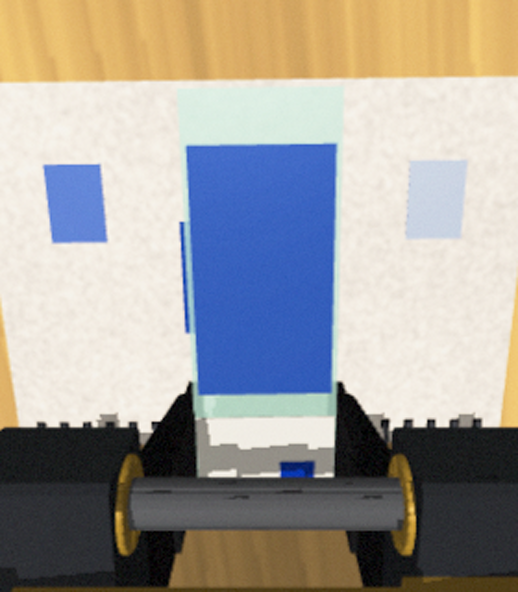

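View pics/scene18.png

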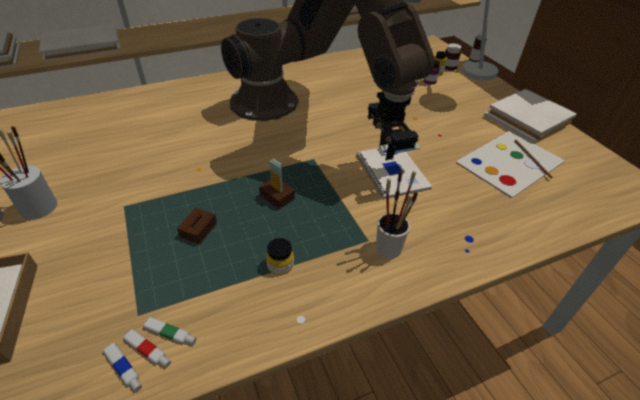

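```bash
python3 - <<'E'
from cell import env
print(env.job_done()); s=env.state(); print(s['t'],s['eef_pos'],s['opening'])
E
```

```text
the job is handed in; nothing more can be done
None
the job is handed in; nothing more can be done
```

I pulled the blue strip out of its stand and handed the job in at 27 s with the strip held motionless over the painted patch.

**How I did it:** The tool can only point down, so I tilted the strip by swinging its lower end against the slot. It slipped in the fingers and stopped at about 22° from level. I then let it drop roughly 15 mm flat onto the wooden stand, label up, took hold of its long edges again, and carried it over to the sketchbook above the ochre strip.

**Last checks:**

| Check | Measured | Target |
|---|---|---|
| Strip centre | about (525, 237) mm | patch at (525, 237) mm |
| Height above the page | about 78 mm | 50 to 100 mm |
| Turn about vertical | about 84.0° | sketchbook at 84.2° |

- **Orientation:** the label face is up and the notched frosted end points to the wire binding.
- **Levelness:** the strip's apparent width and length in the wrist view (39.3, 39.7 and 86 mm) fit a level strip. The tool's roll is about 0.6° off its value at the second grasp, so the strip may lean that much.
- **Other objects:** the ochre strip, jar and brush cup look unmoved in the last scene picture, and nothing touched the sketchbook as far as I could see. The top camera's view of the strip was blocked by the arm at the end, so I could not check it from above.
- **Forces:** the highest wrist force I read was about 27 N, during the tilting.

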